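# Draw the bottom cedar plate from the gravity feeder

## Task

Slide the bottom cedar plate, the one that sticks out of the slot, out of the little metal feeder so that the other plates drop down inside it and stay there. Then put that plate in the open wooden box, lying flat on its floor.

Things in the scene. Friction and masses are not known exactly. Their poses are not given: they have to be found in the camera images.
- plate1_mid (a point): Bottom one of four equal pale cedar plates stacked in the feeder, about 40 g, 130 x 46 x 10 mm (x, y, z). The point is its centre, half-way up; x runs along its length. At the start it lies on the feeder's floor (underside 30 mm above the shelf) and its -x end sticks 40 to 46 mm out of the front slot, with nothing under or above that end.
- plate4_mid (a point): Top plate of the same stack, 130 x 46 x 10 mm, same axes; the point is its centre. At the start it is 65 mm above the shelf; once the bottom plate is out, the three other plates drop by 10 mm and it is at 55 mm.
- feeder: Aluminium gravity feeder fixed to the shelf, 142 x 58 mm (x, y), walls to 74 mm, open top. Origin: centre of its underside; front on -x. Inside 134 x 50 mm, floor 30 mm above the shelf. Front wall's outer face at x = -71 mm; a slot under it, 15 mm high from the floor, lets only the bottom plate out along -x; it is clear once its centre is below x = -136 mm. In front is only the shelf.
- tray: Small open-topped dark wooden box fixed to the shelf, 200 x 130 x 30 mm (x, y, z), walls and floor 6 mm thick, inside 188 x 118 mm. Origin at the centre of its underside, x along its length.
There are look-alikes about, which are no part of the job. Leave any black or pink look-alike of the part that bears plate4_mid alone.

How it is judged:
By the outcome, as a careful person would: the job done as asked, in the order asked, and still so for the second after the job is handed in, with the robot touching nothing.
It also fails if it takes over 43 s, if anything falls off the work surface, if the arm or the gripper's body presses on something with over 40 N, if the wrist force passes 120 N, or if a joint passes its speed limit or range.

## Robot

A 7-joint arm with a two-finger parallel gripper is mounted at the origin on the work surface. World frame = base frame: x ahead of the robot, y to its left, z up, the work surface at z = 0. Lengths are in m, angles in rad, forces in N, time in s.
With the tool pointing down it reaches from about 0.425 to 0.8 m from the base axis. Payload 8.3 kg.
Tool frame: the origin (TCP) lies at the very end of the fingers, on their centre line; the grasp point (between the pads) lies 19 mm behind it; z points along the fingers, y is the line along which they close (so a half turn about z gives the same grasp; the last joint's range is limited). The gripper opens to 85 mm and grips with 20 to 120 N. Pads are 22 mm wide; open, the fingers measure 114 mm over their backs; the gripper's body (76 mm by 85 mm) begins 54 mm behind the grasp point. The pads swing forward as they close: fully open they stand 13 mm farther back than shut.
Start: joints at [-0.063, 0.383, 0.016, 1.37, -0.006, 1.388, -0.046], TCP at [0.625, 0, 0.231] pointing down, gripper open.
Joint ranges: [-2.95, 2.95], [-0.25, 2.06], [-1.52, 1.56], [0.18, 2.33], [-1.44, 4.58], [0.02, 2.06], [-3.01, 3.01]. Speed limits (rad/s): [2.39, 2.39, 3.01, 3.01, 3.14, 3.14, 3.14].

## Interface

Orientations are given as a 3x3 rotation matrix whose columns are the frame's x, y, z axes.
In Python, from bench import bot gives the robot as it stands.
- The arm moves only by the tool play_rows, never from a script. Its argument "deltas" is a list that holds one entry, the list of rows, each a list of 7 numbers: the turn, a rotation vector about the tool's x, y, z in rad, then the shift along the tool's x, y, z in m, then the opening, from -1 (shut) to 1 (fully open), so that 0 is half open. A call has 1 to 12 rows; each row is the pose to reach, as a shift and turn from the pose commanded when the call began, along the tool's axes at that moment; what a row does not reach only later rows make up. A row lasts 1/10 s, in which the tool goes at most 50 mm and 8.59 degrees, less where a joint would pass 70% of its speed; a pose out of reach is approached as far as the arm can. A call with a gripper value outside its range is refused whole. The fingers move at their own pace and stop on an object; "squeeze" is the grip in N (left out, the last holds). Time passes only in rows, so rows that repeat a pose let the fingers close. It gives the time, the measured TCP pose, the force, the opening and the grip force at its end, in the units of the state.
- bot.get_obs(): the state, without advancing time (a new reading comes with each control period).
- bot.camera(name): name is "scene" or "side" or "wrist"; returns a dict with "color" (480x640x3 uint8, red, green, blue), "camera_matrix" (3x3 intrinsics, pixels), "k1" (the pictures are not rectified: a ray, as slopes to the right and down, at radius r is drawn at 1 + k1 r^2 times it, then the intrinsics apply), "world_to_cam" (4x4, takes a point from world to camera coordinates). Camera axes: x right, y down, z forward; pixel columns grow to the right and rows downward; lengths in m; the calibration is good to about 2 mm. A picture is of the moment at which its call begins. There is no depth.
- bot.hand_in(): hands the job in; it is judged then, once.
The state is a dict: "t": time; "joints": joint angles; "dq": joint speeds; "effort": joint torques, N m; "ee_pos": TCP position; "eef_rot": TCP orientation; "contact_force": force on the tool from outside, world axes, zero at the start; "wrist_torque": the same for the moment, N m; "grip_width": finger opening in m; "grasp_force": force on a finger pad.
Only numpy, scipy, OpenCV 4.12 (cv2) and the standard library are available. Lean on these libraries where they do the work, as an engineer would, in place of code of your own. Each camera call takes 0.05 s, during which the arm holds its last target. There are 200 camera calls.

## Working session

There is one attempt and no reset: what is moved stays moved. The work goes in short steps, Python scripts to look and compute and a tool call to move; the robot and the scene stay as the last step left them, time stands still between calls to the robot, and variables do not carry over. Pictures are saved under pics/ and viewed, at most 10 in all, crops included, and the job is handed in when it is done.

Besides the shell and the picture viewer there is one more tool, called after "Emit:" by a JSON object that holds its "op" and its "data", one argument or row to a line. play_rows: Moves the arm, as the interface text tells. Its arguments: {"type":"object","properties":{"deltas":{"type":"array","items":{"type":"array","items":{"type":"array","items":{"type":"number"}}}},"squeeze":{"type":"number"}},"required":["deltas"]}

```bash
mkdir -p pics
python3 - <<'E'
from bench import bot
import cv2,pickle
d={}
for n in("scene","side","wrist"):
    c=bot.camera(n);d[n]=c;cv2.imwrite(f"pics/{n}0.png",c["color"][:,:,::-1]);print(n,c["camera_matrix"].tolist(),c["k1"],c["world_to_cam"].round(3).tolist())
pickle.dump(d,open("cams0.pkl","wb"))
o=bot.get_obs();print(o)
E
```

```text
scene [[619.0461137417246, 0.0, 320.8944976630968], [0.0, 619.0461137417246, 245.79628697916692], [0.0, 0.0, 1.0]] -0.1784397939790373 [[0.427, 0.904, 0.001, -0.214], [0.61, -0.287, -0.739, -0.331], [-0.668, 0.316, -0.674, 1.475], [0.0, 0.0, 0.0, 1.0]]
side [[492.1774752312829, 0.0, 320.6981505076157], [0.0, 492.1774752312829, 246.48211484379829], [0.0, 0.0, 1.0]] -0.12217615726736256 [[0.725, -0.689, -0.013, -0.469], [-0.515, -0.53, -0.674, 0.365], [0.457, 0.495, -0.739, 0.54], [0.0, 0.0, 0.0, 1.0]]
wrist [[416.61680893817856, 0.0, 322.3554766716416], [0.0, 416.61680893817856, 251.30285462933887], [0.0, 0.0, 1.0]] -0.04596329571333485 [[1.0, -0.001, -0.0, -0.626], [-0.001, -0.963, 0.27, -0.034], [-0.001, -0.27, -0.963, 0.378], [0.0, 0.0, 0.0, 1.0]]
{'t': 0.15, 'joints': array([-0.06286911,  0.38404127,  0.01638636,  1.37091835, -0.00630667,
        1.38817742, -0.04650615]), 'dq': array([ 5.89611025e-04, -2.14616428e-03,  5.53317398e-05, -2.72277309e-03,
       -4.30269829e-04, -9.07439977e-05, -4.09846157e-04]), 'effort': array([ 3.13456680e-03, -6.28150821e+01,  8.46451297e-01, -3.72163582e+01,
        1.68576470e-02,  1.09401988e-02, -6.53258235e-05]), 'ee_pos': array([6.24614339e-01, 1.78605334e-05, 2.30508453e-01]), 'eef_rot': array([[-1.54709850e-05,  9.99998882e-01, -1.49544991e-03],
       [ 1.00000000e+00,  1.54579513e-05, -8.72711706e-06],
       [-8.70399070e-06, -1.49545005e-03, -9.99998882e-01]]), 'contact_force': array([ 0.1942568 , -0.05393162, -1.14489229]), 'wrist_torque': array([ 0.02073734, -0.04351005,  0.00780179]), 'grasp_force': 0.0, 'grip_width': 0.08563063030520524}
```

View pics/scene0.png

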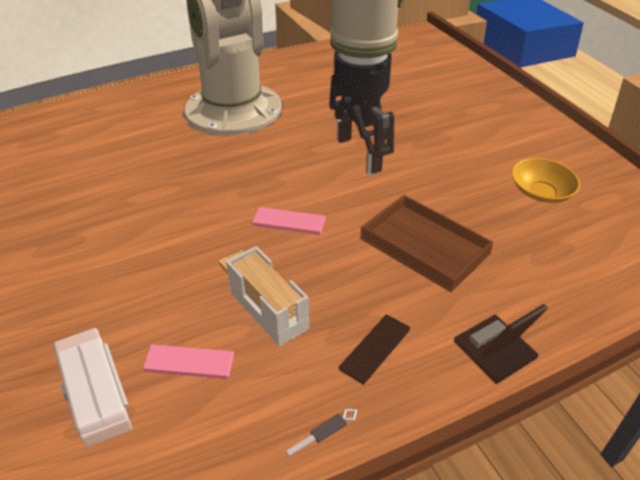

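View pics/side0.png

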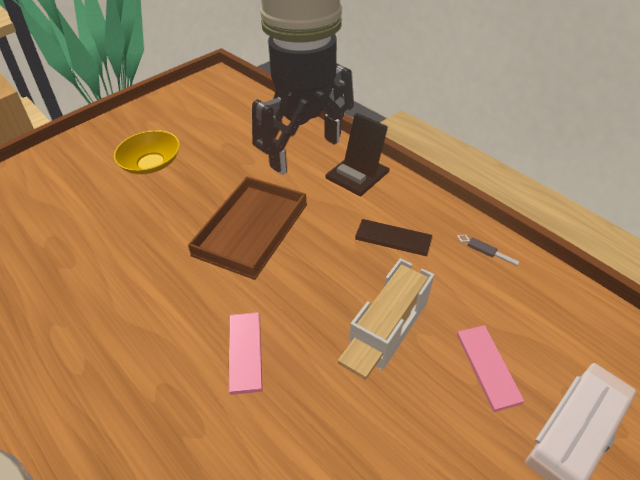

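The scene view shows the feeder at about (268,290) with its protruding plate end at (228,263). The tray's rim corners are near (405,200), (490,243), (453,285) and (362,237). In the side view the plate's free end is at about (358,360), and the tray corners are (248,180), (306,200), (254,273) and (191,247). Next I'll zoom in on the feeder.

Run:
```python
import pickle,cv2,numpy as np
d=pickle.load(open("cams0.pkl","rb"))
a=d["side"]["color"][250:385,335:435];b=d["scene"]["color"][240:375,215:315]
m=np.hstack([cv2.resize(x,None,fx=4,fy=4,interpolation=cv2.INTER_CUBIC) for x in(a,b)])
cv2.imwrite("pics/zoom.png",m[:,:,::-1])
```

```text
(no output)
```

View pics/zoom.png

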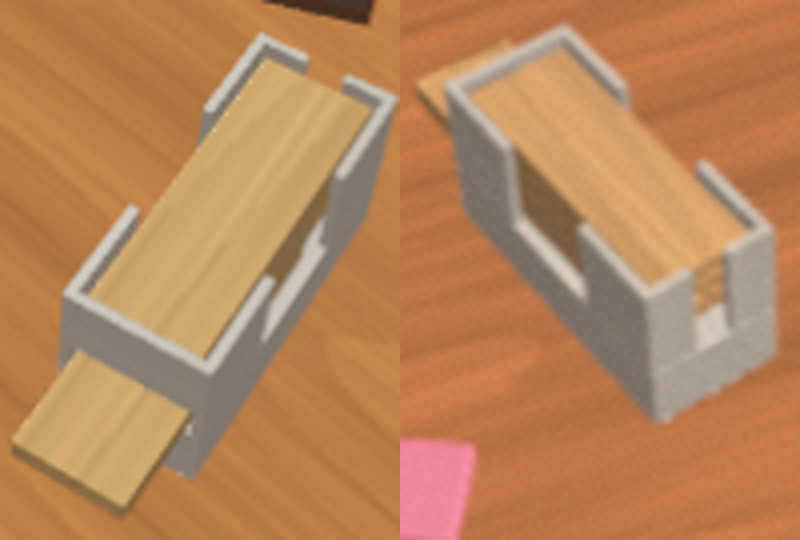

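```bash
cat > h.py <<'E'
import numpy as np,pickle,cv2
from scipy.optimize import least_squares
def proj(c,P):
    T=c["world_to_cam"];p=np.atleast_2d(P)@T[:3,:3].T+T[:3,3]
    s=p[:,:2]/p[:,2:];s=s*(1+c["k1"]*(s**2).sum(1,keepdims=True));K=c["camera_matrix"]
    return s*[K[0,0],K[1,1]]+K[:2,2]
def tf(q,P):
    P=np.asarray(P,float);c,s=np.cos(q[2]),np.sin(q[2])
    return np.c_[q[0]+c*P[:,0]-s*P[:,1],q[1]+s*P[:,0]+c*P[:,1],P[:,2]]
def fit(obs,q0):  # obs: list of (cam, pts3, px)
    f=lambda q:np.concatenate([(proj(c,tf(q,P))-px).ravel() for c,P,px in obs])
    r=least_squares(f,q0,loss="soft_l1");return r.x,np.abs(f(r.x)).reshape(-1,2).round(1)
E
python3 - <<'E'
from h import *
d=pickle.load(open("cams0.pkl","rb"));S,C=d["side"],d["scene"]
zs=lambda a:(np.array(a)+.5)/4-.5+[335,250]; zc=lambda a:(np.array(a)+.5)/4-.5+[215,240]
X,Y,H=.071,.029,.074
Ps=[(-X,Y,H),(-X,-Y,H),(X,Y,H),(X,-Y,H),(-X,-Y,0)]; ps=zs([(66,293),(210,370),(264,36),(397,98),(192,478)])
Pc=[(-X,-Y,H),(-X,Y,H),(X,-Y,H),(X,Y,H),(X,-Y,0),(X,Y,0)];pc=zc([(48,90),(166,27),(255,298),(373,230),(260,420),(375,355)])
for y0 in(0,1.5,3,-1.5):
    q,r=fit([(S,Ps,ps),(C,Pc,pc)],[.7,-.2,y0]);print("feeder",q.round(4),r.mean(),r.tolist() if r.mean()<3 else"")
    if r.mean()<3:F=q
# plate tip: feeder frame tip x given z
tip=zs([(14,442),(126,505)])
for sg,t in zip((1,-1),tip):
    r=least_squares(lambda v:(proj(S,tf(F,[(v[0],v[1],.04)]))-t).ravel(),[-.11,sg*.02]);print("tip in feeder",r.x)
a,b,h=.1,.065,.03
P=[(-a,-b,h),(a,-b,h),(a,b,h),(-a,b,h)]
pc=np.array([(405,200),(490,243),(453,285),(362,237)]);
ps=np.array([(248,180),(306,200),(254,273),(191,247)])
for k in range(4):
  for j in range(4):
   for fl in(1,-1):
    for y0 in (0,1.5):
      q,r=fit([(C,P,np.roll(pc[::-1],k,0)),(S,P,np.roll(ps[::fl],j,0))],[.65,.1,y0])
      if r.mean()<3:print("tray",q.round(4),r.mean().round(2))
pickle.dump(F,open("F.pkl","wb"))
E
```

```text
feeder [ 0.6393 -0.1602  0.2218] 0.9045454545454547 [[1.0, 0.8], [0.2, 0.1], [1.9, 2.1], [0.6, 1.6], [0.0, 0.2], [1.9, 0.8], [0.9, 0.3], [2.3, 0.8], [0.1, 0.2], [1.1, 2.1], [0.3, 0.6]]
feeder [ 0.6393 -0.1602  0.2218] 0.9045454545454547 [[1.0, 0.8], [0.2, 0.1], [1.9, 2.1], [0.6, 1.6], [0.0, 0.2], [1.9, 0.8], [0.9, 0.3], [2.3, 0.8], [0.1, 0.2], [1.1, 2.1], [0.3, 0.6]]
feeder [ 0.6931 -0.1766  2.9251] 50.74090909090909 
feeder [ 0.6393 -0.1602  0.2218] 0.9045454545454547 [[1.0, 0.8], [0.2, 0.1], [1.9, 2.1], [0.6, 1.6], [0.0, 0.2], [1.9, 0.8], [0.9, 0.3], [2.3, 0.8], [0.1, 0.2], [1.1, 2.1], [0.3, 0.6]]
tip in feeder [-0.11307067  0.0209967 ]
tip in feeder [-0.1127378  -0.02318331]
```

Run:
```python
from h import *
d=pickle.load(open("cams0.pkl","rb"));S,C=d["side"],d["scene"]
a,b,h=.1,.065,.03
P=[(-a,-b,h),(a,-b,h),(a,b,h),(-a,b,h)]
pc=np.array([(405,200),(490,243),(453,285),(362,237)])[::-1]
ps=np.array([(248,180),(306,200),(254,273),(191,247)])[::-1]
R=[]
for k in range(4):
  for j in range(4):
    for y0 in (0,1.5,3,-1.5):
      q,r=fit([(C,P,np.roll(pc,k,0)),(S,P,np.roll(ps,j,0))],[.65,.1,y0]);R.append((r.mean(),k,j,q.round(4),r.tolist()))
R.sort(key=lambda x:x[0])
for x in R[:3]:print(x)
for nm,p in(("scene",pc),("side",ps)):
    for t in p:print(nm,least_squares(lambda v:(proj(d[nm],[(v[0],v[1],h)])-t).ravel(),[.65,.1]).x.round(3))
```

```text
(np.float64(3.2749999999999995), 0, 3, array([0.6182, 0.1459, 0.3979]), [[5.0, 8.3], [1.8, 2.7], [1.2, 0.3], [4.7, 4.5], [3.3, 4.2], [2.8, 7.2], [0.1, 4.3], [0.6, 1.4]])
(np.float64(3.2749999999999995), 0, 3, array([0.6182, 0.1459, 0.3979]), [[5.0, 8.3], [1.8, 2.7], [1.2, 0.3], [4.7, 4.5], [3.3, 4.2], [2.8, 7.2], [0.1, 4.3], [0.6, 1.4]])
(np.float64(3.2749999999999995), 0, 3, array([0.6182, 0.1459, 0.3979]), [[5.0, 8.3], [1.8, 2.7], [1.2, 0.3], [4.7, 4.5], [3.3, 4.2], [2.8, 7.2], [0.1, 4.3], [0.6, 1.4]])
scene [0.575 0.045]
scene [0.742 0.124]
scene [0.685 0.242]
scene [0.516 0.168]
side [0.5   0.164]
side [0.542 0.044]
side [0.718 0.114]
side [0.677 0.234]
```

View pics/wrist0.png

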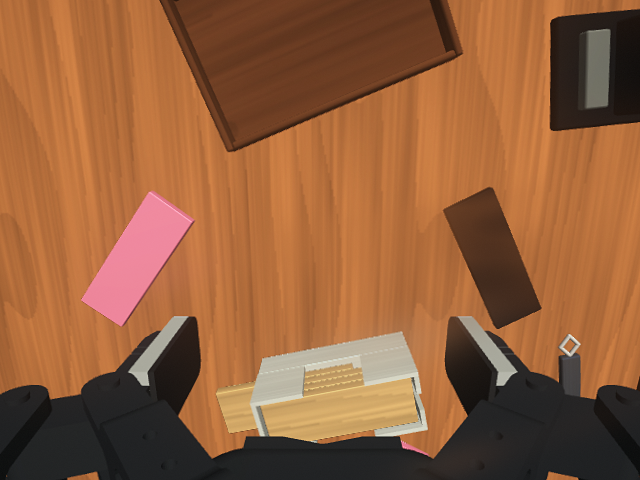

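The wrist view shows the tray's near corner at (232,151), and the feeder with its plate end at (225,410). The feeder fits well: x 0.639, y -0.160, yaw 0.222. The tray is at about (0.62, 0.146) with yaw 0.4 and can be refined later. I'll move above the free plate end.

Emit:
{"op": "play_rows", "data": {
  "deltas": [
    [[0,0,0.15,-0.02,-0.01,0.01,1],[0,0,0.3,-0.05,-0.02,0.02,1],[0,0,0.45,-0.08,-0.035,0.04,1],[0,0,0.6,-0.11,-0.05,0.06,1],[0,0,0.75,-0.14,-0.06,0.08,1],[0,0,0.9,-0.17,-0.07,0.09,1],[0,0,1.05,-0.1815,-0.08,0.1,1],[0,0,1.2,-0.1815,-0.08,0.1,1],[0,0,1.349,-0.1815,-0.08,0.1,1],[0,0,1.349,-0.1815,-0.08,0.1,1],[0,0,1.349,-0.1815,-0.08,0.1,1],[0,0,1.349,-0.1815,-0.08,0.1,1]]
  ],
  "squeeze": 40
}}

```text
t: 1.35
ee_pos: [0.545, -0.1812, 0.1312]
eef_rot: [[0.975, 0.224, -0.0], [0.224, -0.975, 0.0], [-0.0, -0.0, -1.0]]
contact_force: [0.3, 0.2, -0.9]
grip_width: 0.0851
grasp_force: 0.0
```

Run:
```python
from bench import bot
from h import *
F=pickle.load(open("F.pkl","rb"))
c=bot.camera("wrist");im=c["color"][:,:,::-1].copy();pickle.dump(c,open("w1.pkl","wb"))
o=bot.get_obs();print(o["ee_pos"],o["eef_rot"].round(4).tolist(),o["joints"].round(2))
X,Y,H=.071,.029,.074
for Q,col in(([(-X,-Y,H),(-X,Y,H),(X,Y,H),(X,-Y,H)],(0,0,255)),([(-.113,-.023,.04),(-.113,.023,.04),(-.071,.023,.04),(-.071,-.023,.04)],(255,0,0))):
    cv2.polylines(im,[proj(c,tf(F,Q)).round().astype(int)],True,col,1)
cv2.imwrite("pics/w1.png",im)
```

```text
[ 0.54501845 -0.18132761  0.13126534] [[0.9748, 0.223, -0.0001], [0.223, -0.9748, 0.0001], [-0.0001, -0.0001, -1.0]] [ 0.03  0.35  0.3   1.66 -0.11  1.14 -0.99]
```

View pics/w1.png

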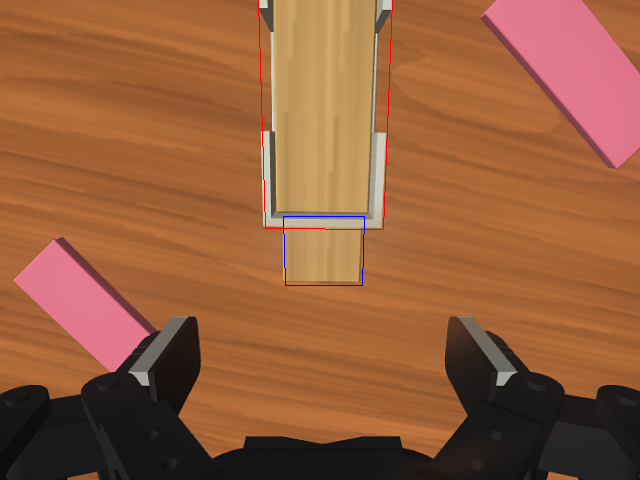

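The overlay matches within about a pixel: the plate end is at (285–363, 285) and the feeder's front edge is at row 228. I'll descend and grip.

Emit:
{"op": "play_rows", "data": {
  "deltas": [
    [[0,0,0,0,0,0.03,1],[0,0,0,0,0,0.06,1],[0,0,0,0,0,0.09,1],[0,0,0,0,0,0.109,1],[0,0,0,0,0,0.109,1],[0,0,0,0,0,0.109,0.3],[0,0,0,0,0,0.109,-1],[0,0,0,0,0,0.109,-1],[0,0,0,0,0,0.109,-1],[0,0,0,0,0,0.109,-1],[0,0,0,0,0,0.109,-1],[0,0,0,0,0,0.109,-1]]
  ],
  "squeeze": 40
}}

```text
t: 2.6
ee_pos: [0.546, -0.1818, 0.024]
eef_rot: [[0.975, 0.22, 0.003], [0.22, -0.975, -0.0], [0.002, 0.001, -1.0]]
contact_force: [-0.8, 0.9, 5.1]
grip_width: 0.0446
grasp_force: 44.3
```

Emit:
{"op": "play_rows", "data": {
  "deltas": [
    [[0,0,0,0,0,-0.001,-1],[0,0,0,-0.005,0,-0.001,-1],[0,0,0,-0.01,0,-0.001,-1],[0,0,0,-0.018,0,-0.001,-1],[0,0,0,-0.026,0,-0.001,-1],[0,0,0,-0.034,0,-0.001,-1],[0,0,0,-0.042,0,-0.001,-1],[0,0,0,-0.05,0,-0.001,-1],[0,0,0,-0.05,0,-0.001,-1]]
  ],
  "squeeze": 50
}}

```text
t: 3.5
ee_pos: [0.4945, -0.1931, 0.0232]
eef_rot: [[0.976, 0.219, -0.001], [0.219, -0.976, 0.0], [-0.001, -0.0, -1.0]]
contact_force: [-1.4, -0.5, 3.4]
grip_width: 0.045
grasp_force: 51.6
```

Low force, sliding freely. I'll continue to 115 mm in total.

Emit:
{"op": "play_rows", "data": {
  "deltas": [
    [[0,0,0,-0.008,0,0,-1],[0,0,0,-0.016,0,0,-1],[0,0,0,-0.024,0,0,-1],[0,0,0,-0.032,0,0,-1],[0,0,0,-0.04,0,0,-1],[0,0,0,-0.048,0,0,-1],[0,0,0,-0.056,0,0,-1],[0,0,0,-0.065,0,0,-1],[0,0,0,-0.065,0,0,-1],[0,0,0,-0.065,0,0,-1]]
  ]
}}

```text
t: 4.5
ee_pos: [0.4327, -0.2068, 0.0233]
eef_rot: [[0.976, 0.22, 0.0], [0.22, -0.976, 0.0], [0.0, -0.0, -1.0]]
contact_force: [0.6, 0.3, -0.4]
grip_width: 0.0448
grasp_force: 51.2
```

Run:
```python
from bench import bot
from h import *
s=bot.camera("side");w=bot.camera("wrist");pickle.dump((s,w),open("p2.pkl","wb"))
a=cv2.resize(s["color"][150:420,160:460],(400,360));b=cv2.resize(w["color"],(400,300))
b=cv2.copyMakeBorder(b,0,60,0,0,cv2.BORDER_CONSTANT)
cv2.imwrite("pics/p2.png",np.hstack([a,b])[:,:,::-1])
```

```text
(no output)
```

View pics/p2.png

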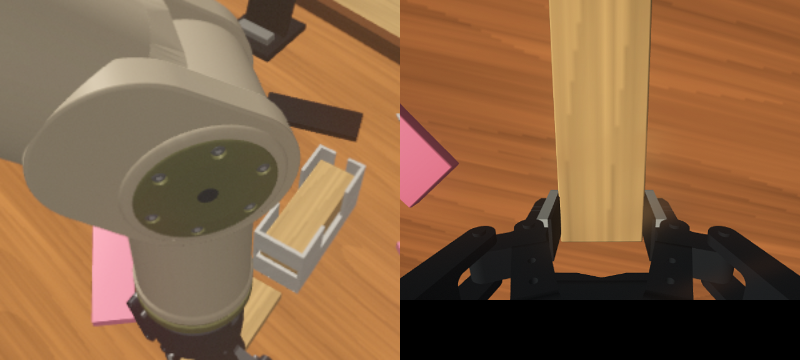

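Left: the stack has dropped in the feeder (slot edge at about (280,268)) and the plate is clear of it. Right: the plate is held straight, with its near end at about (600,240). I'll lift, and work out the tray pose from the first wrist view.

Emit:
{"op": "play_rows", "data": {
  "deltas": [
    [[0,0,0,0,0,-0.02,-1],[0,0,0,0,0,-0.05,-1],[0,0,0,0,0,-0.08,-1],[0,0,0,0,0,-0.11,-1],[0,0,0,0,0,-0.12,-1],[0,0,0,0,0,-0.12,-1]]
  ]
}}

```text
t: 5.2
ee_pos: [0.434, -0.2069, 0.1446]
eef_rot: [[0.975, 0.221, 0.003], [0.221, -0.975, -0.001], [0.003, 0.001, -1.0]]
contact_force: [-0.2, 0.0, -1.3]
grip_width: 0.0447
grasp_force: 51.2
```

Run:
```python
from bench import bot
from h import *
d=pickle.load(open("cams0.pkl","rb"));S,C,W=d["side"],d["scene"],d["wrist"]
for t in[(232,151),(461,53)]:
  print([least_squares(lambda v:(proj(W,[(v[0],v[1],z)])-t).ravel(),[.65,.1]).x.round(4).tolist() for z in(0,.03)])
a,b,h=.1,.065,.03
A,B,Cc,D=(-a,-b,h),(a,-b,h),(a,b,h),(-a,b,h)
pw=np.array([(232,149),(461,51)])
q,r=fit([(W,[A,B],pw)],[.62,.146,.4]);print(q,r.tolist())
for n in("scene","side"):
    print(n,proj(d[n],tf(q,[A,B,Cc,D])).round().tolist())
m=[]
for n,(x,y) in(("scene",(350,190)),("side",(180,165))):
    im=d[n]["color"][y:y+120,x:x+150,::-1];im=cv2.resize(im,(400,320),interpolation=cv2.INTER_CUBIC)
    for z,col in((.03,(0,0,255)),(0,(255,0,0))):
        P=proj(d[n],tf(q,[(p[0],p[1],z) for p in(A,B,Cc,D)]))
        cv2.polylines(im,[((P-[x,y])*320/120).round().astype(int)],True,col,1)
    m.append(im)
cv2.imwrite("pics/tray.png",np.hstack(m))
o=bot.get_obs();print(o["ee_pos"],o["grip_width"])
```

```text
[[0.5469, 0.0557], [0.5532, 0.0568]]
[[0.7415, 0.1357], [0.7322, 0.1304]]
[0.61748717 0.1553887  0.37934373] [[5.7, 0.5], [3.0, 0.3]]
scene [[362.0, 226.0], [454.0, 280.0], [495.0, 242.0], [405.0, 194.0]]
side [[252.0, 266.0], [306.0, 191.0], [246.0, 174.0], [186.0, 242.0]]
[ 0.43404335 -0.20693609  0.14457955] 0.04474203924857326
```

View pics/tray.png

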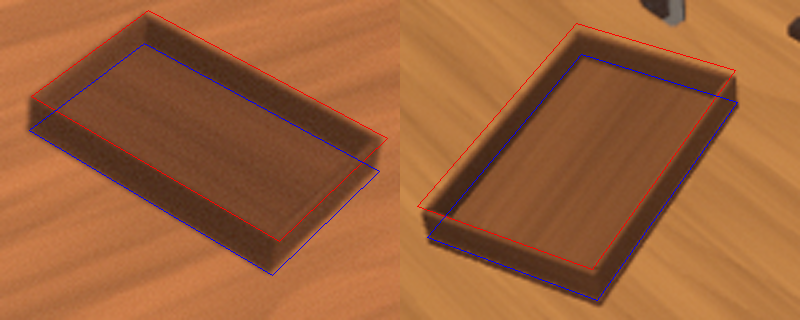

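The fitted outline (tray at x 0.617, y 0.153, yaw 0.38) matches both views within 2–3 px. I'll carry the plate over.

Emit:
{"op": "play_rows", "data": {
  "deltas": [
    [[0,0,-0.01,0.01,-0.015,0,-1],[0,0,-0.03,0.03,-0.044,0,-1],[0,0,-0.05,0.055,-0.08,0,-1],[0,0,-0.07,0.08,-0.115,0,-1],[0,0,-0.09,0.105,-0.151,0,-1],[0,0,-0.11,0.13,-0.188,0,-1],[0,0,-0.13,0.155,-0.224,0,-1],[0,0,-0.15,0.178,-0.257,0,-1],[0,0,-0.158,0.195,-0.281,0,-1],[0,0,-0.158,0.205,-0.296,0,-1],[0,0,-0.158,0.21,-0.303,0,-1],[0,0,-0.158,0.21,-0.303,0,-1]]
  ]
}}

```text
t: 6.4
ee_pos: [0.5707, 0.1351, 0.1422]
eef_rot: [[0.929, 0.371, -0.002], [0.371, -0.929, -0.0], [-0.002, -0.0, -1.0]]
contact_force: [-0.1, 0.5, -0.5]
grip_width: 0.0446
grasp_force: 51.2
```

Run:
```python
from bench import bot
from h import *
o=bot.get_obs();print(o["ee_pos"],o["grip_width"])
w=bot.camera("wrist");s=bot.camera("scene")
im=w["color"][:,:,::-1].copy();q=[.617,.153,.38]
a,b=.094,.059
for z,col in((.03,(0,0,255)),(.006,(255,0,0))):
    cv2.polylines(im,[proj(w,tf(q,[(-a,-b,z),(a,-b,z),(a,b,z),(-a,b,z)])).round().astype(int)],True,col,1)
s=cv2.resize(s["color"][60:320,200:520,::-1],(400,325))
w=cv2.resize(im,(400,300));w=cv2.copyMakeBorder(w,0,25,0,0,cv2.BORDER_CONSTANT)
cv2.imwrite("pics/t3.png",np.hstack([w,s]))
```

```text
[0.57067097 0.13514661 0.14224137] 0.044565484959210734
```

View pics/t3.png

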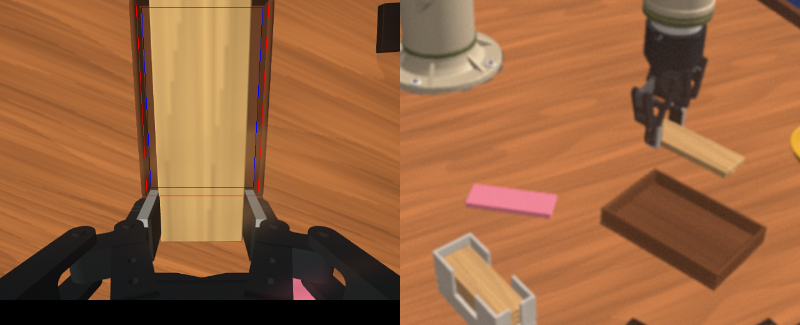

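Plate is aligned with the tray outline (wrist view) and held level above it. Lowering.

Emit:
{"op": "play_rows", "data": {
  "deltas": [
    [[0,0,0,0,0,0.03,-1],[0,0,0,0,0,0.06,-1],[0,0,0,0,0,0.09,-1],[0,0,0,0,0,0.11,-1],[0,0,0,0,0,0.12,-1],[0,0,0,0,0,0.128,-1],[0,0,0,0,0,0.133,-1],[0,0,0,0,0,0.136,-1],[0,0,0,0,0,0.136,-1],[0,0,0,0,0,0.136,-1]]
  ]
}}

```text
t: 7.5
ee_pos: [0.5714, 0.1352, 0.0079]
eef_rot: [[0.929, 0.371, 0.001], [0.371, -0.929, 0.0], [0.001, 0.0, -1.0]]
contact_force: [1.4, -0.6, -0.2]
grip_width: 0.0445
grasp_force: 51.2
```

Emit:
{"op": "play_rows", "data": {
  "deltas": [
    [[0,0,0,0,0,0.002,-1],[0,0,0,0,0,0.002,-1],[0,0,0,0,0,0.002,0.2],[0,0,0,0,0,0.002,0.4],[0,0,0,0,0,0.002,0.4],[0,0,0,0,0,0.002,0.4],[0,0,0,0,0,0.002,0.4],[0,0,0,0,0,0.002,0.4]]
  ]
}}

```text
t: 8.3
ee_pos: [0.571, 0.135, 0.0053]
eef_rot: [[0.929, 0.371, -0.0], [0.371, -0.929, 0.0], [-0.0, -0.0, -1.0]]
contact_force: [0.6, 0.4, -0.1]
grip_width: 0.0599
grasp_force: 0.0
```

Emit:
{"op": "play_rows", "data": {
  "deltas": [
    [[0,0,0,0,0,-0.01,0.4],[0,0,0,0,0,-0.03,0.4],[0,0,0,0,0,-0.06,0.4],[0,0,0,0,0,-0.1,0.4],[0,0,0,0,0,-0.14,0.4],[0,0,0,0,0,-0.18,0.4],[0,0,0,0,0,-0.2,0.4],[0,0,0,0,0,-0.2,0.4]]
  ]
}}

```text
t: 9.1
ee_pos: [0.5729, 0.1355, 0.2104]
eef_rot: [[0.929, 0.371, 0.007], [0.371, -0.929, 0.002], [0.008, 0.001, -1.0]]
contact_force: [-0.1, 0.4, -0.6]
grip_width: 0.0594
grasp_force: 0.0
```

Run:
```python
from bench import bot
from h import *
w=bot.camera("side");s=bot.camera("scene")
a=cv2.resize(w["color"][150:400,170:450,::-1],(400,357));b=cv2.resize(s["color"][170:345,210:500,::-1],(400,241))
b=cv2.copyMakeBorder(b,0,116,0,0,cv2.BORDER_CONSTANT)
cv2.imwrite("pics/e.png",np.hstack([a,b]))
F=pickle.load(open("F.pkl","rb"))
```

```text
(no output)
```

View pics/e.png

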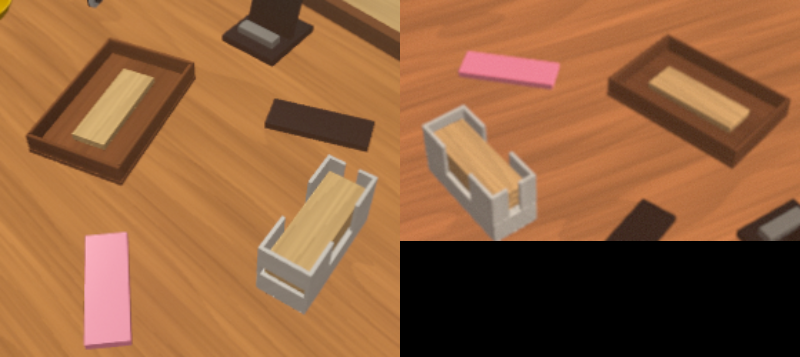

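Plate 1 lies flat in the box: about (113,105) in the left picture and (700,98) in the right. I'll check the stack height numerically and in a zoom.

Run:
```python
from bench import bot
from h import *
F=pickle.load(open("F.pkl","rb"));m=[]
d=pickle.load(open("cams0.pkl","rb"))
for n,(x,y) in(("side",(335,250)),("scene",(215,240))):
    c=bot.camera(n);im=cv2.resize(c["color"][y:y+135,x:x+100,::-1],None,fx=4,fy=4,interpolation=cv2.INTER_CUBIC)
    for z,col in((.06,(255,0,0)),(.07,(0,0,255))):
        P=proj(c,tf(F,[(-.065,-.023,z),(-.065,.023,z),(.065,.023,z),(.065,-.023,z)]))
        cv2.polylines(im,[((P-[x,y])*4).round().astype(int)],True,col,1)
    m.append(im)
cv2.imwrite("pics/f.png",np.hstack(m));print(bot.get_obs()["t"])
```

```text
9.3
```

View pics/f.png

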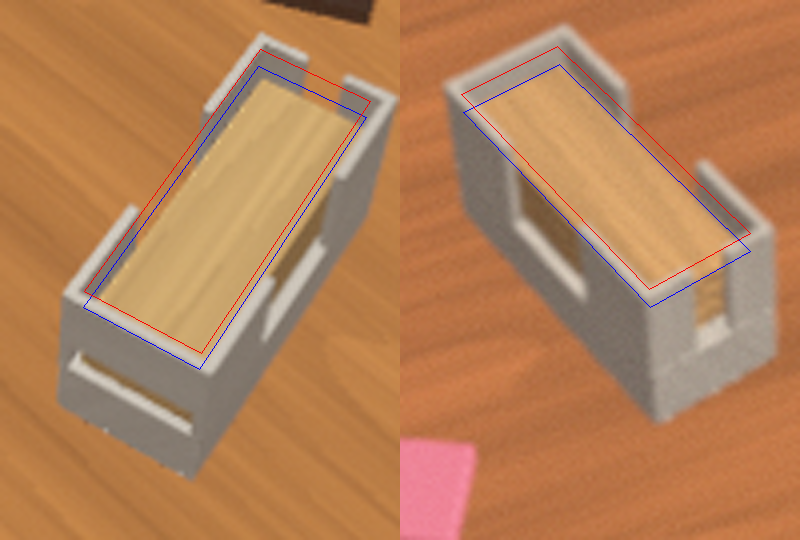

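The stack has dropped: its top matches the lower (blue) outline. The slot shows the floor lip with the next plate just behind it at about (130,390). Handing in.

```bash
python3 -c "
from bench import bot
print(bot.hand_in())"
```

```text
the job is handed in; nothing more can be done
None
```

The bottom cedar plate is out of the feeder and lies flat on the box's floor; the other three dropped 10 mm and stayed inside, and I handed the job in at about 9.3 s.

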